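Line up capacitors by height on the assembly rail

ROBOT

A 6-joint arm with a two-finger parallel gripper is mounted at the origin on the work surface. World frame = base frame: x ahead of the robot, y to its left, z up, the work surface at z = 0. Lengths are in m, angles in degrees, forces in N, time in s.
With the tool pointing down it reaches from about 0.375 to 0.9 m from the base axis. Payload 3.1 kg.
Tool frame: the origin (TCP) lies on the centre line of the jaws, within the pads' length; the fingertips stand 8 mm ahead of it and the grasp point (between the pads) lies 11 mm behind it; z points along the fingers, y is the line along which they close (so a half turn about z gives the same grasp; the last joint's range is limited). The gripper opens to 87 mm and grips with 3 to 60 N. Pads are 19 mm wide; open, the fingers measure 117 mm over their backs; the gripper's body (75 mm by 190 mm) begins 51 mm behind the grasp point.
Start: joints at [-74.628, 30.224, 82.088, -0, 67.689, -10.227], TCP at [0.27, -0.564, 0.231] pointing down, gripper open.
Joint ranges: [-176.69, 176.69], [-43.24, 126.21], [12.49, 139.97], [-82, 262], [0, 151.66], [-163.58, 163.58]. Speed limits (degrees/s): [159.86, 159.86, 180, 180, 180, 180].

INTERFACE

Orientations are given as a 3x3 rotation matrix whose columns are the frame's x, y, z axes.
In Python, from rig import * gives the robot as it stands.
- The arm moves only by the tool step_arm, never from a script. Its argument "targets" is a list of rows, each a list of 5 numbers: the opening, from -1 (shut) to 1 (fully open), then the shift along the world's x, y, z normalised to -1 to 1, where 1 is 0.25 m, then the turn about the world's z normalised to -1 to 1, where 1 is 180 degrees. In form: [[fingers, x, y, z, turn], ...]. A call has 1 to 20 rows; each row is the pose to reach, as a shift and turn from the pose commanded when the call began, turning the shorter way round; what a row does not reach only later rows make up. A row lasts 1/10 s, in which the tool goes at most 50 mm and 8.59 degrees, less where a joint would pass 70% of its speed; a pose out of reach is approached as far as the arm can. A call with a number of a shift or a turn outside -1 to 1 is refused whole. A call with a gripper value outside its range is refused whole. The fingers move at their own pace and stop on an object; the grip force is fixed at half the most. Time passes only in rows, so rows that repeat a pose let the fingers close. It gives the time, the measured TCP pose, the force, the opening and the grip force at its end, in the units of the state.
- read_state(): the state, without advancing time (a new reading comes with each control period).
- capture(name): name is "scene" or "side" or "wrist"; returns a dict with "color" (400x640x3 uint8, red, green, blue), "mtx" (3x3 intrinsics, pixels), "pose" (4x4, takes a point from camera to world coordinates). Camera axes: x right, y down, z forward; pixel columns grow to the right and rows downward; lengths in m; the calibration is good to about 2 mm. A picture is of the moment at which its call begins. There is no depth.
- hand_in(): hands the job in; it is judged then, once.
The state is a dict: "time_s": time; "joint_positions": joint angles; "qvel": joint speeds; "tau": joint torques, N m; "position": TCP position; "tcp_rot": TCP orientation; "force": force on the tool from outside, world axes, zero at the start; "moment": the same for the moment, N m; "opening": opening from 0.0 (shut) to 1.0 (fully open); "grasp_force": force on a finger pad.
Only numpy, scipy, OpenCV 4.12 (cv2) and the standard library are available. Lean on these libraries where they do the work, as an engineer would, in place of code of your own. Each camera call takes 0.05 s, during which the arm holds its last target. There are 200 camera calls.

TASK

Line the four blue capacitors up on the rail in order of height, ready for soldering: the tallest on the white foot plate next to the black end stop, then each shorter one on the next plate along, the shortest farthest from the stop. Each stands upright in the middle of its own plate; do not knock any capacitor over, and leave the solder spool where it stands.

Things in the scene. Friction and masses are not known exactly. Their poses are not given: they have to be found in the camera images.
- cap_110: loose capacitor: a blue round can of 40 mm diameter, 110 mm high, standing upright, with a black top disc and two small metal terminals that stick up 6 mm more from the top, 8 mm either side of its axis. Mass about 200 g (varies). Origin: centre of its underside; z up its axis. It stands on the bench at z = 0
- cap_90: loose capacitor: a blue round can of 40 mm diameter, 90 mm high, standing upright, with a black top disc and two small metal terminals that stick up 6 mm more from the top, 8 mm either side of its axis. Mass about 165 g (varies). Origin: centre of its underside; z up its axis. It stands on the bench at z = 0
- cap_70: loose capacitor: a blue round can of 40 mm diameter, 70 mm high, standing upright, with a black top disc and two small metal terminals that stick up 6 mm more from the top, 8 mm either side of its axis. Mass about 130 g (varies). Origin: centre of its underside; z up its axis. It stands on the bench at z = 0
- cap_50: loose capacitor: a blue round can of 40 mm diameter, 50 mm high, standing upright, with a black top disc and two small metal terminals that stick up 6 mm more from the top, 8 mm either side of its axis. Mass about 95 g (varies). Origin: centre of its underside; z up its axis. It stands on the bench at z = 0
- plate_a: one of four alike fixed white foot plates, 58 mm square, 5 mm thick, in a row about 80 mm apart (70 to 90) on a low dark grey metal rail (70 x 420 mm, 10 mm high). The letters do not tell the order along the rail. Origin: centre of the underside, 10 mm above the bench; a can on the plate stands 15 mm above the bench. y along the rail, x across, z up
- plate_b: one of four alike fixed white foot plates, 58 mm square, 5 mm thick, in a row about 80 mm apart (70 to 90) on a low dark grey metal rail (70 x 420 mm, 10 mm high). The letters do not tell the order along the rail. Origin: centre of the underside, 10 mm above the bench; a can on the plate stands 15 mm above the bench. y along the rail, x across, z up
- plate_c: one of four alike fixed white foot plates, 58 mm square, 5 mm thick, in a row about 80 mm apart (70 to 90) on a low dark grey metal rail (70 x 420 mm, 10 mm high). The letters do not tell the order along the rail. Origin: centre of the underside, 10 mm above the bench; a can on the plate stands 15 mm above the bench. y along the rail, x across, z up
- plate_d: one of four alike fixed white foot plates, 58 mm square, 5 mm thick, in a row about 80 mm apart (70 to 90) on a low dark grey metal rail (70 x 420 mm, 10 mm high). The letters do not tell the order along the rail. Origin: centre of the underside, 10 mm above the bench; a can on the plate stands 15 mm above the bench. y along the rail, x across, z up
- end_stop: fixed black upright block, 66 mm across the rail, 18 mm along it, 45 mm high, with a yellow round knob of 10 mm on top; it stands on one end of the rail (either one), about 72 mm beyond the middle of the nearest foot plate. The rail's other end has only a flat black cap 4 mm high. Origin: centre of its underside, 10 mm above the bench
- spool: bystander: steel solder spool with a yellow top, 60 mm diameter, 50 mm high, standing loose on the bench at the right. Origin: centre of its underside
Mind the look-alikes: they are no part of the job. What is shaped like the cap_90 but brown or pink is not meant.

How it is judged (in metres and radians):
At the end, for the whole second after the job is handed in: Counted from the end stop, the plates carry the 110, 90, 70 and 50 mm capacitors; each is within 12 mm of the middle of its plate, standing on it (underside within 3 mm of the plate's top), upright within 0.08 rad, released and at rest (horizontal distance between cap_110 and end_stop between 0.047 and 0.097 m and ((horizontal distance between cap_110 and plate_a below 0.012 m and z of cap_110 in the frame of plate_a between 0.002 and 0.008 m) or (horizontal distance between cap_110 and plate_b below 0.012 m and z of cap_110 in the frame of plate_b between 0.002 and 0.008 m) or (horizontal distance between cap_110 and plate_c below 0.012 m and z of cap_110 in the frame of plate_c between 0.002 and 0.008 m) or (horizontal distance between cap_110 and plate_d below 0.012 m and z of cap_110 in the frame of plate_d between 0.002 and 0.008 m)) and angle between each of cap_110, cap_90, cap_70, cap_50's own z axis and vertical below 0.08 rad and linear speed of each of cap_110, cap_90, cap_70, cap_50 below 0.02 m/s and angular speed of each of cap_110, cap_90, cap_70, cap_50 below 0.2 rad/s and horizontal distance between cap_90 and end_stop between 0.127 and 0.177 m and ((horizontal distance between cap_90 and plate_a below 0.012 m and z of cap_90 in the frame of plate_a between 0.002 and 0.008 m) or (horizontal distance between cap_90 and plate_b below 0.012 m and z of cap_90 in the frame of plate_b between 0.002 and 0.008 m) or (horizontal distance between cap_90 and plate_c below 0.012 m and z of cap_90 in the frame of plate_c between 0.002 and 0.008 m) or (horizontal distance between cap_90 and plate_d below 0.012 m and z of cap_90 in the frame of plate_d between 0.002 and 0.008 m)) and horizontal distance between cap_70 and end_stop between 0.207 and 0.257 m and ((horizontal distance between cap_70 and plate_a below 0.012 m and z of cap_70 in the frame of plate_a between 0.002 and 0.008 m) or (horizontal distance between cap_70 and plate_b below 0.012 m and z of cap_70 in the frame of plate_b between 0.002 and 0.008 m) or (horizontal distance between cap_70 and plate_c below 0.012 m and z of cap_70 in the frame of plate_c between 0.002 and 0.008 m) or (horizontal distance between cap_70 and plate_d below 0.012 m and z of cap_70 in the frame of plate_d between 0.002 and 0.008 m)) and horizontal distance between cap_50 and end_stop between 0.287 and 0.337 m and ((horizontal distance between cap_50 and plate_a below 0.012 m and z of cap_50 in the frame of plate_a between 0.002 and 0.008 m) or (horizontal distance between cap_50 and plate_b below 0.012 m and z of cap_50 in the frame of plate_b between 0.002 and 0.008 m) or (horizontal distance between cap_50 and plate_c below 0.012 m and z of cap_50 in the frame of plate_c between 0.002 and 0.008 m) or (horizontal distance between cap_50 and plate_d below 0.012 m and z of cap_50 in the frame of plate_d between 0.002 and 0.008 m))); the robot touches nothing.
It fails at once if the 110 mm capacitor is knocked over (tilted over 0.7 rad) (angle between cap_110's own z axis and vertical above 0.7 rad).
It fails at once if the 90 mm capacitor is knocked over (tilted over 0.7 rad) (angle between cap_90's own z axis and vertical above 0.7 rad).
It fails at once if the 70 mm capacitor is knocked over (tilted over 0.7 rad) (angle between cap_70's own z axis and vertical above 0.7 rad).
It fails at once if the 50 mm capacitor is knocked over (tilted over 0.7 rad) (angle between cap_50's own z axis and vertical above 0.7 rad).
It fails at once if the solder spool is moved more than 20 mm (distance of spool from where it was at the start of the episode above 0.02 m).
It also fails if it takes over 112 s, if anything falls off the work surface, if the arm or the gripper's body presses on something with over 40 N, if the wrist force passes 120 N, or if a joint passes its speed limit or range.

## Working session

There is one attempt and no reset: what is moved stays moved. The work goes in short steps, Python scripts to look and compute and a tool call to move; the robot and the scene stay as the last step left them, time stands still between calls to the robot, and variables do not carry over. Pictures are saved under pics/ and viewed, at most 14 in all, crops included, and the job is handed in when it is done.

Besides the shell and the picture viewer there is one more tool, called after "Request:" as name([rows], argument=value, ...), one row to a line, values as JSON. step_arm: Moves the arm, as the interface text tells. Scaled input: -1 to 1 covers 0.25 m each way for a shift and 180 degrees each way for a turn. Its arguments: {"type":"object","properties":{"targets":{"type":"array","items":{"type":"array","items":{"type":"number"}}}},"required":["targets"]}

```bash
mkdir -p pics
python3 - <<'E'
from rig import *
import cv2,pickle
d={}
for n in("scene","side","wrist"):
    c=capture(n);d[n]=c;cv2.imwrite(f"pics/{n}0.png",c["color"][:,:,::-1]);print(n,c["mtx"].tolist(),c["pose"].round(4).tolist())
pickle.dump(d,open("c0.pkl","wb"))
s=read_state();print(s["time_s"],s["position"],s["tcp_rot"],s["force"])
E
```

```text
scene [[387.6825336210291, 0.0, 316.13066166408635], [0.0, 387.6825336210291, 197.3569222374672], [0.0, 0.0, 1.0]] [[0.3089, 0.599, -0.7387, 1.1984], [0.9508, -0.1758, 0.255, -0.3032], [0.0229, -0.7812, -0.6239, 0.6033], [0.0, 0.0, 0.0, 1.0]]
side [[384.4917484960844, 0.0, 321.24186610694875], [0.0, 384.4917484960844, 201.18363627693697], [0.0, 0.0, 1.0]] [[-0.9471, -0.2359, 0.2176, 0.3593], [-0.3205, 0.6595, -0.68, 0.5738], [0.0169, -0.7137, -0.7002, 0.6616], [0.0, 0.0, 0.0, 1.0]]
wrist [[281.970918813924, 0.0, 319.6481231445241], [0.0, 281.970918813924, 199.65922140977787], [0.0, 0.0, 1.0]] [[0.4316, -0.8601, -0.272, 0.3452], [-0.902, -0.4126, -0.1269, -0.5273], [-0.0031, 0.3001, -0.9539, 0.3835], [0.0, 0.0, 0.0, 1.0]]
0.15 [ 0.26992431 -0.56310228  0.22978714] [[ 9.01843737e-01  4.32062133e-01 -4.33465541e-04]
 [ 4.32062239e-01 -9.01842330e-01  1.62298653e-03]
 [ 3.10313450e-04 -1.65096433e-03 -9.99998589e-01]] [-0.77205219  0.54266503  0.02862036]
```

View pics/scene0.png

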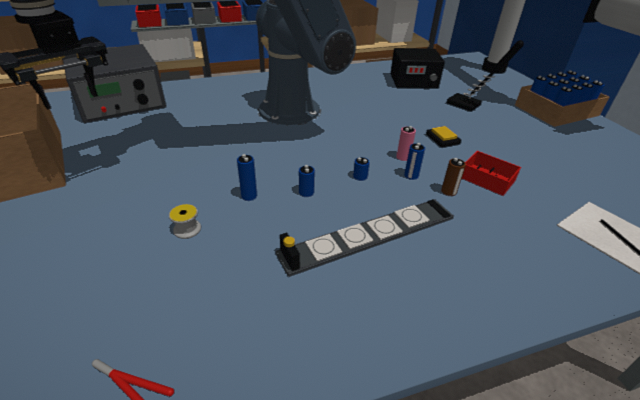

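View pics/side0.png

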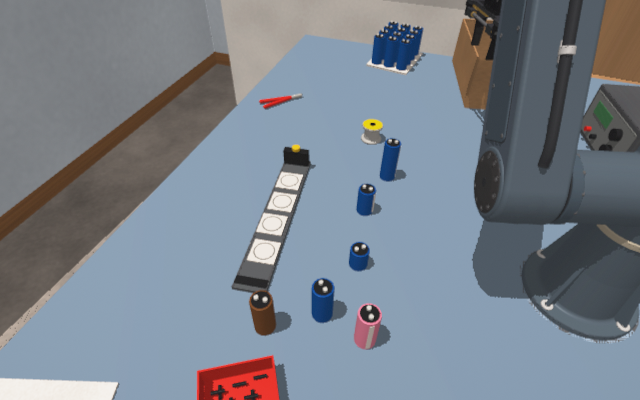

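The scene view shows the blue cans, left to right: 110 (247,177), 70 (307,180), 50 (361,168) and 90 (414,160). Pink and brown decoys stand beside the 90. The stop is at the rail's left end (289,250), and the spool is at (184,220). I'll enlarge both views.

Run:
```python
import cv2
for n,(x,y,w,h),k in(("scene",(220,120,260,160),3),("side",(225,125,200,230),2.6)):
    i=cv2.imread(f"pics/{n}0.png")[y:y+h,x:x+w]
    i=cv2.resize(i,None,fx=k,fy=k,interpolation=cv2.INTER_CUBIC)
    for u in range(-(-x//20)*20,x+w,20):
        p=int((u-x+.5)*k);cv2.line(i,(p,0),(p,6),(255,255,255),1);cv2.putText(i,str(u),(p-10,16),0,.35,(255,255,255),1)
    for v in range(-(-y//20)*20,y+h,20):
        p=int((v-y+.5)*k);cv2.line(i,(0,p),(6,p),(255,255,255),1);cv2.putText(i,str(v),(8,p+4),0,.35,(255,255,255),1)
    cv2.imwrite(f"pics/{n}0c.png",i)
```

```text
(no output)
```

View pics/scene0c.png

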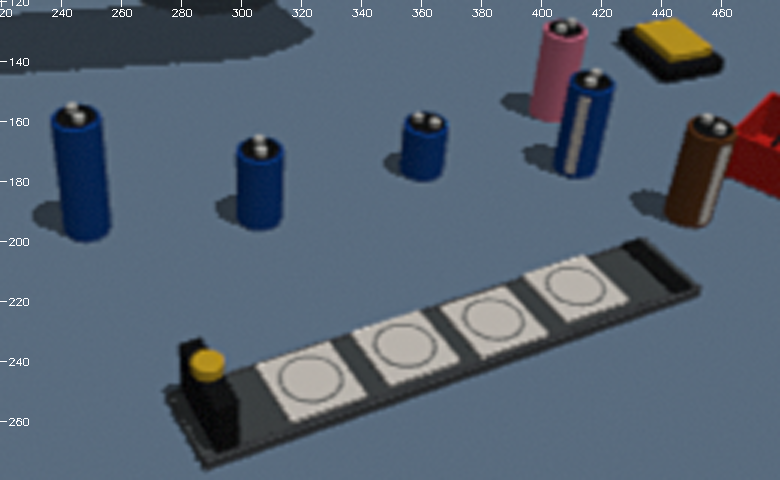

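View pics/side0c.png

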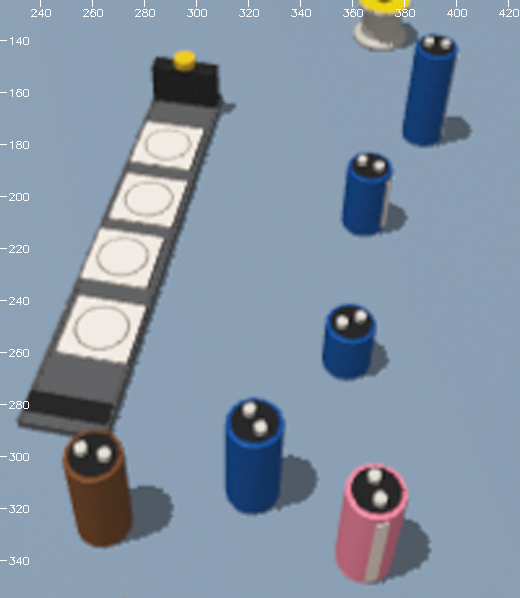

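```bash
cat > h.py <<'E'
import numpy as np,pickle
def ray(c,u,v,z):
    d=c["pose"][:3,:3]@np.linalg.solve(c["mtx"],[u,v,1.]);o=c["pose"][:3,3]
    return (o+d*(z-o[2])/d[2])[:2]
E
python3 - <<'E'
from h import *
d=pickle.load(open("c0.pkl","rb"))
P=dict(p1=(310,379,168,144,.015),p2=(404,346,149,199,.015),p3=(493,319,122,257,.015),p4=(575,286,102,328,.015),
c110=(77,116,435,48,.11),c70=(260,147,370,167,.07),c50=(425,122,351,322,.05),c90=(593,80,255,422,.09),pink=(565,28,376,492,.09),brown=(711,125,92,455,.09),knob=(207,362,184,60,.06))
for k,(a,b,e,f,z) in P.items():
    A=ray(d["scene"],a/3-.5+220,b/3-.5+120,z);B=ray(d["side"],e/2.6-.5+225,f/2.6-.5+125,z)
    print(k,A.round(4),B.round(4),(A-B).round(4))
print("spool",ray(d["scene"],184,213,.05),ray(d["side"],373,125,.05))
E
```

```text
p1 [ 0.6612 -0.0997] [ 0.6619 -0.0997] [-0.0006 -0.    ]
p2 [ 0.6495 -0.0237] [ 0.6494 -0.0227] [ 0.    -0.001]
p3 [0.6418 0.0513] [0.6434 0.0517] [-0.0016 -0.0004]
p4 [0.6258 0.129 ] [0.627  0.1286] [-0.0011  0.0004]
c110 [ 0.4296 -0.2145] [ 0.4338 -0.2115] [-0.0042 -0.0031]
c70 [ 0.4533 -0.0738] [ 0.4583 -0.074 ] [-0.005   0.0002]
c50 [0.4284 0.084 ] [0.4328 0.0829] [-0.0044  0.001 ]
c90 [0.4632 0.2212] [0.467  0.2184] [-0.0037  0.0028]
pink [0.3741 0.2427] [0.3786 0.2418] [-0.0046  0.0009]
brown [0.5526 0.2791] [0.5584 0.2768] [-0.0059  0.0023]
knob [ 0.6682 -0.1751] [ 0.6736 -0.1761] [-0.0054  0.001 ]
spool [ 0.51442254 -0.36675266] [ 0.50970616 -0.36440793]
```

Both views agree within about 5 mm. Plate spacing (about 78 mm), stop to first plate (about 76 mm) and the reach all fit the sizes given. I'm heading for the 110 can now, turning the closing axis across the rail.

Request:
step_arm([
  [0.6,0.648,0.8,0,0.406],
  [0.6,0.648,0.8,0,0.406],
  [0.6,0.648,0.8,0,0.406],
  [0.6,0.648,0.8,0,0.406],
  [0.6,0.648,0.8,0,0.406],
  [0.6,0.648,0.8,0,0.406],
  [0.6,0.648,0.8,0,0.406],
  [0.6,0.648,0.8,0,0.406],
  [0.6,0.648,0.8,0,0.406],
  [0.6,0.648,0.8,0,0.406],
  [0.6,0.648,0.8,0,0.406],
  [0.6,0.648,0.8,0,0.406],
])

```text
time_s: 1.35
position: [0.432, -0.3636, 0.2304]
tcp_rot: [[-0.15, 0.989, -0.0], [0.989, 0.15, 0.0], [0.0, -0.0, -1.0]]
force: [-0.1, 0.6, -0.9]
opening: 0.795
grasp_force: 0.0
```

Request:
step_arm([
  [0.6,0,0.15,0,0],
  [0.6,0,0.3,0,0],
  [0.6,0,0.45,0,0],
  [0.6,0,0.604,0,0],
  [0.6,0,0.604,0,0],
  [0.6,0,0.604,0,0],
  [0.6,0,0.604,0,0],
  [0.6,0,0.604,0,0],
])

```text
time_s: 2.15
position: [0.4325, -0.2141, 0.2306]
tcp_rot: [[-0.149, 0.989, 0.001], [0.989, 0.149, -0.001], [-0.001, 0.001, -1.0]]
force: [-0.5, 0.6, 0.5]
opening: 0.799
grasp_force: 0.0
```

Run:
```python
from rig import *
import cv2,pickle
c=capture("wrist");pickle.dump(c,open("w1.pkl","wb"));cv2.imwrite("pics/w1.png",c["color"][:,:,::-1])
s=read_state();print(s["time_s"],s["position"],s["tcp_rot"],s["opening"],s["joint_positions"])
```

```text
2.2 [ 0.43233134 -0.21393747  0.23054393] [[-1.49280663e-01  9.88794779e-01  4.11934357e-04]
 [ 9.88794702e-01  1.49280864e-01 -5.11580370e-04]
 [-5.67341916e-04  3.30949452e-04 -9.99999784e-01]] 0.7977956689831192 [-3.96273667e+01  1.92745683e+01  1.02076616e+02 -8.81225354e-03
  5.86119432e+01 -4.82080284e+01]
```

View pics/w1.png

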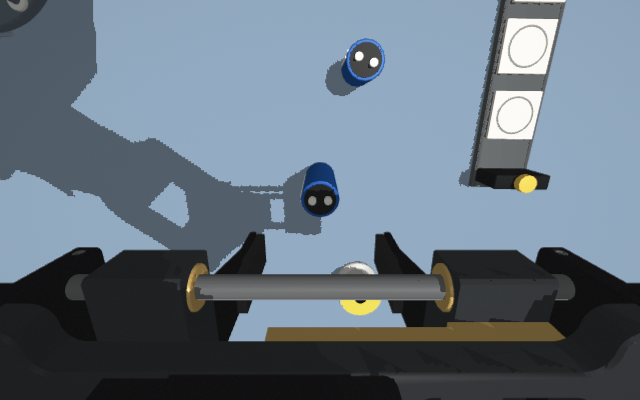

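The wrist view shows the 110 top centred between the fingers at (320,200), the 70 top at (366,60), plate circles at (515,114) and (527,46), and the spool at (360,290).

Run:
```python
from h import *
c=pickle.load(open("w1.pkl","rb"))
for k,u,v,z in(("110",320,200,.11),("70",366,60,.07),("p1",515,114.5,.015),("p2",527,46,.015),("knob",527,183,.065)):print(k,ray(c,u,v,z).round(4))
```

```text
110 [ 0.4337 -0.2175]
70 [ 0.4595 -0.0762]
p1 [ 0.6636 -0.0996]
p2 [ 0.6502 -0.0238]
knob [ 0.6716 -0.1751]
```

Request:
step_arm([
  [0.6,0,-0.008,-0.1,0],
  [0.6,0,-0.008,-0.2,0],
  [0.6,0,-0.008,-0.3,0],
  [0.6,0,-0.008,-0.4,0],
  [0.6,0,-0.008,-0.5,0],
  [0.6,0,-0.008,-0.58,0],
  [0.6,0,-0.008,-0.628,0],
  [0.6,0,-0.008,-0.628,0],
  [0.6,0,-0.008,-0.628,0],
  [-1,0,-0.008,-0.628,0],
  [-1,0,-0.008,-0.628,0],
  [-1,0,-0.008,-0.628,0],
  [-1,0,-0.008,-0.628,0],
  [-1,0,-0.008,-0.628,0],
  [-1,0,-0.008,-0.628,0],
  [-1,0,-0.008,-0.628,0],
  [-1,0,-0.008,-0.628,0],
  [-1,0,-0.008,-0.628,0],
])

```text
time_s: 4.0
position: [0.4323, -0.2147, 0.0738]
tcp_rot: [[-0.151, 0.989, 0.0], [0.989, 0.151, -0.0], [-0.0, 0.0, -1.0]]
force: [0.2, 0.4, 6.4]
opening: 0.453
grasp_force: 30.0
```

Request:
step_arm([
  [-1,0,0,0.05,0],
  [-1,0,0,0.12,0],
  [-1,0,0,0.2,0],
  [-1,0,0,0.28,0],
  [-1,0,0,0.36,0],
  [-1,0.06,0.03,0.36,0],
  [-1,0.15,0.075,0.36,0],
  [-1,0.25,0.125,0.36,0],
  [-1,0.35,0.175,0.36,0],
  [-1,0.45,0.225,0.36,0],
  [-1,0.55,0.275,0.36,0],
  [-1,0.65,0.325,0.36,0],
  [-1,0.75,0.375,0.36,0],
  [-1,0.84,0.42,0.36,0],
  [-1,0.9,0.45,0.36,0],
  [-1,0.92,0.461,0.36,0],
  [-1,0.92,0.461,0.36,0],
  [-1,0.92,0.461,0.36,0],
  [-1,0.92,0.461,0.36,0],
])

```text
time_s: 5.9
position: [0.6609, -0.0999, 0.1633]
tcp_rot: [[-0.15, 0.989, -0.002], [0.989, 0.15, 0.0], [0.0, -0.002, -1.0]]
force: [-0.9, 0.2, -1.2]
opening: 0.454
grasp_force: 30.0
```

Request:
step_arm([
  [-1,0,0,-0.06,0],
  [-1,0,0,-0.14,0],
  [-1,0,0,-0.2,0],
  [-1,0,0,-0.24,0],
  [-1,0,0,-0.27,0],
  [-1,0,0,-0.285,0],
  [-1,0,0,-0.294,0],
  [-1,0,0,-0.296,0],
  [-1,0,0,-0.296,0],
  [-1,0,0,-0.296,0],
])

```text
time_s: 6.9
position: [0.6625, -0.0994, 0.0902]
tcp_rot: [[-0.151, 0.989, 0.001], [0.989, 0.151, -0.0], [-0.001, 0.001, -1.0]]
force: [0.1, -0.6, -1.9]
opening: 0.455
grasp_force: 30.0
```

Request:
step_arm([
  [-1,0,0,-0.004,0],
  [-1,0,0,-0.004,0],
  [0,0,0,-0.004,0],
  [0.3,0,0,-0.004,0],
  [0.6,0,0,-0.004,0],
  [0.6,0,0,-0.004,0],
  [0.6,0,0,-0.004,0],
  [0.6,0,0,0.05,0],
  [0.6,0,0,0.15,0],
  [0.6,0,0,0.25,0],
  [0.6,0,0,0.35,0],
  [0.6,0,0,0.45,0],
  [0.6,0,0,0.52,0],
  [0.6,0,0,0.52,0],
  [0.6,0,0,0.52,0],
  [0.6,0,0,0.52,0],
])

```text
time_s: 8.5
position: [0.6612, -0.0991, 0.2184]
tcp_rot: [[-0.151, 0.989, -0.002], [0.989, 0.151, 0.001], [0.001, -0.002, -1.0]]
force: [-0.0, 0.1, -0.3]
opening: 0.801
grasp_force: 0.0
```

Run:
```python
from rig import *
import cv2,pickle
c=capture("wrist");pickle.dump(c,open("w2.pkl","wb"));a=c["color"][:,:,::-1]
b=capture("side")["color"][:,:,::-1]
cv2.imwrite("pics/w2.png",cv2.resize(cv2.vconcat([a[:270],b[:330]]),(640,600)))
print(read_state()["position"])
```

```text
[ 0.66122005 -0.09913534  0.21802796]
```

View pics/w2.png

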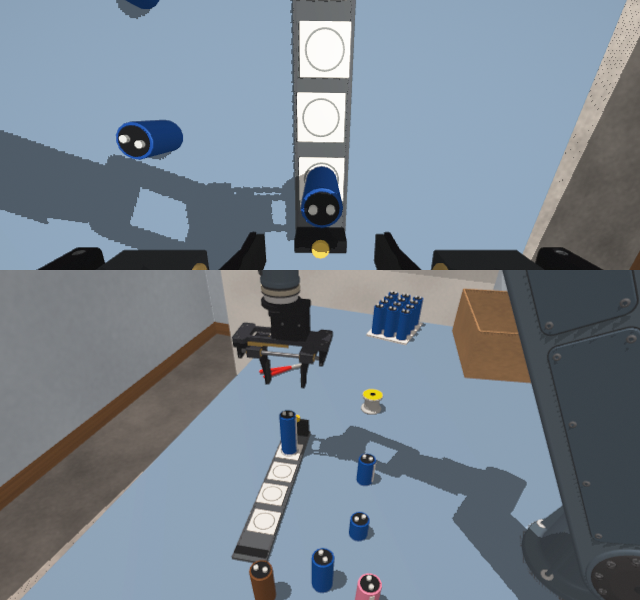

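The 110 stands upright on the stop-side plate, with its top at (322,207) in the wrist view and plates 2 and 3 at (321,117) and (325,49). Next is the 90.

Request:
step_arm([
  [0.6,-0.1,0.16,0,0],
  [0.6,-0.2,0.32,0,0],
  [0.6,-0.3,0.48,0,0],
  [0.6,-0.4,0.64,0,0],
  [0.6,-0.5,0.8,0,0],
  [0.6,-0.584,0.979,0,0],
  [0.6,-0.584,0.979,0,0],
])

```text
time_s: 9.3
position: [0.5114, 0.15, 0.2186]
tcp_rot: [[-0.157, 0.988, -0.006], [0.988, 0.157, 0.002], [0.002, -0.005, -1.0]]
force: [0.3, -0.6, 0.7]
opening: 0.798
grasp_force: 0.0
```

Request:
step_arm([
  [0.6,-0.1,0.15,0,0],
  [0.6,-0.2,0.3,0,0],
  [0.6,-0.2,0.3,0,0],
  [0.6,-0.2,0.3,0,0],
  [0.6,-0.2,0.3,0,0],
  [0.6,-0.2,0.3,0,0],
])

```text
time_s: 9.9
position: [0.4672, 0.2193, 0.2194]
tcp_rot: [[-0.149, 0.989, 0.0], [0.989, 0.149, -0.0], [-0.0, 0.0, -1.0]]
force: [0.2, -1.2, 0.9]
opening: 0.802
grasp_force: 0.0
```

Run:
```python
from rig import *
from h import *
import cv2
w=pickle.load(open("w2.pkl","rb"))
for k,u,v,z in(("110",322,207,.125),("p2",321,117,.015),("p3",325,49,.015)):print(k,ray(w,u,v,z).round(4))
c=capture("wrist");pickle.dump(c,open("w3.pkl","wb"));cv2.imwrite("pics/w3.png",c["color"][:,:,::-1])
print(read_state()["position"])
```

```text
110 [ 0.6636 -0.1003]
p2 [ 0.6512 -0.0232]
p3 [0.6444 0.0508]
[0.4671143  0.21927612 0.21941616]
```

View pics/w3.png

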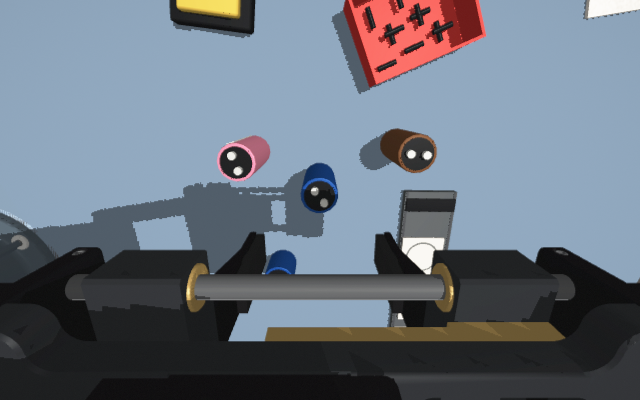

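The 90 top is at (319,195), between the fingers, with pink (236,161) and brown (416,155) well outside.

Run:
```python
from h import *
w=pickle.load(open("w3.pkl","rb"))
for k,u,v,z in(("90",319.5,195,.09),("pink",236.5,161,.09),("brown",416,154.5,.09),("p4",422,261,.015)):print(k,ray(w,u,v,z).round(4))
```

```text
90 [0.4675 0.2186]
pink [0.3794 0.2415]
brown [0.5569 0.2748]
p4 [0.6303 0.121 ]
```

Request:
step_arm([
  [0.6,0.004,-0.004,-0.1,0],
  [0.6,0.004,-0.004,-0.2,0],
  [0.6,0.004,-0.004,-0.3,0],
  [0.6,0.004,-0.004,-0.4,0],
  [0.6,0.004,-0.004,-0.5,0],
  [0.6,0.004,-0.004,-0.58,0],
  [0.6,0.004,-0.004,-0.624,0],
  [0.6,0.004,-0.004,-0.624,0],
  [0.6,0.004,-0.004,-0.624,0],
  [-1,0.004,-0.004,-0.624,0],
  [-1,0.004,-0.004,-0.624,0],
  [-1,0.004,-0.004,-0.624,0],
  [-1,0.004,-0.004,-0.624,0],
  [-1,0.004,-0.004,-0.624,0],
  [-1,0.004,-0.004,-0.624,0],
  [-1,0.004,-0.004,-0.624,0],
])

```text
time_s: 11.55
position: [0.4671, 0.2194, 0.0638]
tcp_rot: [[-0.151, 0.989, 0.0], [0.989, 0.151, 0.0], [0.0, 0.0, -1.0]]
force: [-0.4, 0.0, 3.0]
opening: 0.451
grasp_force: 30.0
```

Request:
step_arm([
  [-1,0,0,0.05,0],
  [-1,0,0,0.12,0],
  [-1,0,0,0.2,0],
  [-1,0,0,0.28,0],
  [-1,0,0,0.36,0],
  [-1,0.04,-0.05,0.36,0],
  [-1,0.1,-0.13,0.36,0],
  [-1,0.17,-0.23,0.36,0],
  [-1,0.25,-0.33,0.36,0],
  [-1,0.33,-0.44,0.36,0],
  [-1,0.41,-0.54,0.36,0],
  [-1,0.49,-0.65,0.36,0],
  [-1,0.57,-0.75,0.36,0],
  [-1,0.64,-0.85,0.36,0],
  [-1,0.7,-0.92,0.36,0],
  [-1,0.73,-0.96,0.36,0],
  [-1,0.732,-0.968,0.36,0],
  [-1,0.732,-0.968,0.36,0],
  [-1,0.732,-0.968,0.36,0],
  [-1,0.732,-0.968,0.36,0],
])

```text
time_s: 13.55
position: [0.6492, -0.0214, 0.1535]
tcp_rot: [[-0.152, 0.988, -0.001], [0.988, 0.152, 0.0], [0.001, -0.001, -1.0]]
force: [-0.2, -0.3, -1.0]
opening: 0.451
grasp_force: 30.0
```

Request:
step_arm([
  [-1,0,0,-0.06,0],
  [-1,0,0,-0.14,0],
  [-1,0,0,-0.2,0],
  [-1,0,0,-0.24,0],
  [-1,0,0,-0.27,0],
  [-1,0,0,-0.285,0],
  [-1,0,0,-0.294,0],
  [-1,0,0,-0.296,0],
  [-1,0,0,-0.299,0],
  [-1,0,0,-0.3,0],
  [-1,0,0,-0.3,0],
])

```text
time_s: 14.65
position: [0.6503, -0.0227, 0.079]
tcp_rot: [[-0.151, 0.989, 0.001], [0.989, 0.151, -0.0], [-0.0, 0.001, -1.0]]
force: [0.2, -0.3, -1.3]
opening: 0.455
grasp_force: 30.0
```

Request:
step_arm([
  [0,0,0,0,0],
  [0.3,0,0,0,0],
  [0.6,0,0,0,0],
  [0.6,0,0,0,0],
  [0.6,0,0,0,0],
  [0.6,0,0,0.05,0],
  [0.6,0,0,0.15,0],
  [0.6,0,0,0.25,0],
  [0.6,0,0,0.35,0],
  [0.6,0,0,0.45,0],
  [0.6,0,0,0.564,0],
  [0.6,-0.1,-0.03,0.564,0],
  [0.6,-0.25,-0.07,0.564,0],
  [0.6,-0.4,-0.11,0.564,0],
  [0.6,-0.55,-0.15,0.564,0],
  [0.6,-0.7,-0.19,0.564,0],
  [0.6,-0.768,-0.208,0.564,0],
  [0.6,-0.768,-0.208,0.564,0],
  [0.6,-0.768,-0.208,0.564,0],
  [0.6,-0.768,-0.208,0.564,0],
])

```text
time_s: 16.65
position: [0.4598, -0.0749, 0.2202]
tcp_rot: [[-0.151, 0.988, 0.003], [0.989, 0.151, -0.001], [-0.001, 0.002, -1.0]]
force: [0.2, -0.0, 1.2]
opening: 0.798
grasp_force: 0.0
```

Run:
```python
from rig import *
from h import *
import cv2
c=capture("wrist");pickle.dump(c,open("w4.pkl","wb"));a=c["color"][:,:,::-1]
b=capture("side")["color"][:,:,::-1]
cv2.imwrite("pics/w4.png",cv2.vconcat([a[:270],b[:330]]))
print(read_state()["position"])
```

```text
[ 0.45939397 -0.07463311  0.21972826]
```

View pics/w4.png

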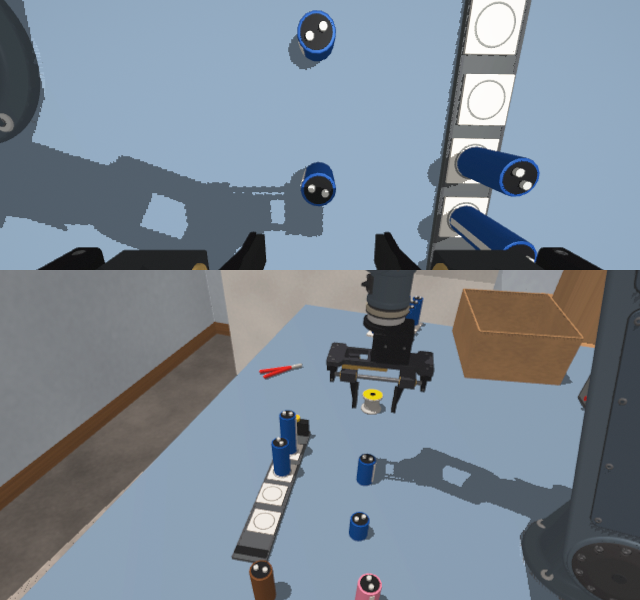

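The 110 and 90 are both upright on plates 1 and 2. In the wrist view the 70 top is at (318,188), the 50 top at (317,33), plate 3 at (486,99), plate 4 at (494,26), and the 90 top at (519,176).

Run:
```python
from h import *
w=pickle.load(open("w4.pkl","rb"))
for k,u,v,z in(("70",318,188,.07),("50",317,33,.05),("p3",486,99.5,.015),("p4",495,26,.015),("90",519,176,.105)):print(k,ray(w,u,v,z).round(4))
```

```text
70 [ 0.4584 -0.074 ]
50 [0.4339 0.0815]
p3 [0.6438 0.0504]
p4 [0.6284 0.1265]
90 [ 0.6493 -0.0232]
```

Request:
step_arm([
  [0.6,0,0.002,-0.1,0],
  [0.6,0,0.002,-0.2,0],
  [0.6,0,0.002,-0.3,0],
  [0.6,0,0.002,-0.4,0],
  [0.6,0,0.002,-0.5,0],
  [0.6,0,0.002,-0.6,0],
  [0.6,0,0.002,-0.67,0],
  [0.6,0,0.002,-0.704,0],
  [0.6,0,0.002,-0.704,0],
  [0.6,0,0.002,-0.704,0],
  [-1,0,0.002,-0.704,0],
  [-1,0,0.002,-0.704,0],
  [-1,0,0.002,-0.704,0],
  [-1,0,0.002,-0.704,0],
  [-1,0,0.002,-0.704,0],
  [-1,0,0.002,-0.704,0],
  [-1,0,0.002,-0.704,0],
])

```text
time_s: 18.45
position: [0.4582, -0.0742, 0.0438]
tcp_rot: [[-0.151, 0.989, 0.001], [0.989, 0.151, -0.0], [-0.0, 0.0, -1.0]]
force: [0.2, 0.7, 4.6]
opening: 0.449
grasp_force: 30.0
```

Request:
step_arm([
  [-1,0,0,0.05,0],
  [-1,0,0,0.12,0],
  [-1,0,0,0.2,0],
  [-1,0,0,0.28,0],
  [-1,0,0,0.36,0],
  [-1,0.03,0.05,0.36,0],
  [-1,0.07,0.13,0.36,0],
  [-1,0.12,0.22,0.36,0],
  [-1,0.18,0.32,0.36,0],
  [-1,0.26,0.41,0.36,0],
  [-1,0.35,0.47,0.36,0],
  [-1,0.45,0.5,0.36,0],
  [-1,0.55,0.503,0.36,0],
  [-1,0.65,0.503,0.36,0],
  [-1,0.71,0.503,0.36,0],
  [-1,0.735,0.503,0.36,0],
  [-1,0.74,0.503,0.36,0],
  [-1,0.74,0.503,0.36,0],
  [-1,0.74,0.503,0.36,0],
])

```text
time_s: 20.35
position: [0.6417, 0.0517, 0.1332]
tcp_rot: [[-0.151, 0.989, -0.002], [0.989, 0.151, 0.0], [0.0, -0.002, -1.0]]
force: [-0.6, 1.0, -2.0]
opening: 0.453
grasp_force: 30.0
```

Request:
step_arm([
  [-1,0,0,-0.06,0],
  [-1,0,0,-0.14,0],
  [-1,0,0,-0.2,0],
  [-1,0,0,-0.24,0],
  [-1,0,0,-0.27,0],
  [-1,0,0,-0.285,0],
  [-1,0,0,-0.294,0],
  [-1,0,0,-0.296,0],
  [-1,0,0,-0.299,0],
  [-1,0,0,-0.3,0],
  [-1,0,0,-0.3,0],
])

```text
time_s: 21.45
position: [0.6433, 0.0516, 0.0589]
tcp_rot: [[-0.151, 0.989, 0.001], [0.989, 0.151, -0.0], [-0.0, 0.001, -1.0]]
force: [-0.6, -0.7, -1.9]
opening: 0.452
grasp_force: 30.0
```

Request:
step_arm([
  [0,0,0,0,0],
  [0.3,0,0,0,0],
  [0.6,0,0,0,0],
  [0.6,0,0,0,0],
  [0.6,0,0,0,0],
  [0.6,0,0,0.05,0],
  [0.6,0,0,0.15,0],
  [0.6,0,0,0.25,0],
  [0.6,0,0,0.35,0],
  [0.6,0,0,0.45,0],
  [0.6,0,0,0.564,0],
  [0.6,-0.15,0.02,0.564,0],
  [0.6,-0.3,0.05,0.564,0],
  [0.6,-0.45,0.07,0.564,0],
  [0.6,-0.6,0.09,0.564,0],
  [0.6,-0.75,0.11,0.564,0],
  [0.6,-0.84,0.123,0.564,0],
  [0.6,-0.84,0.123,0.564,0],
  [0.6,-0.84,0.123,0.564,0],
  [0.6,-0.84,0.123,0.564,0],
])

```text
time_s: 23.45
position: [0.4354, 0.0821, 0.2003]
tcp_rot: [[-0.151, 0.989, 0.003], [0.989, 0.151, -0.0], [-0.001, 0.003, -1.0]]
force: [-0.2, -0.6, 0.3]
opening: 0.802
grasp_force: 0.0
```

Run:
```python
from rig import *
from h import *
import cv2
c=capture("wrist");pickle.dump(c,open("w5.pkl","wb"));a=c["color"][:,:,::-1]
b=capture("side")["color"][:,:,::-1]
cv2.imwrite("pics/w5.png",cv2.vconcat([a[:270],b[:330]]))
print(read_state()["position"])
```

```text
[0.43491903 0.0820782  0.19983152]
```

View pics/w5.png

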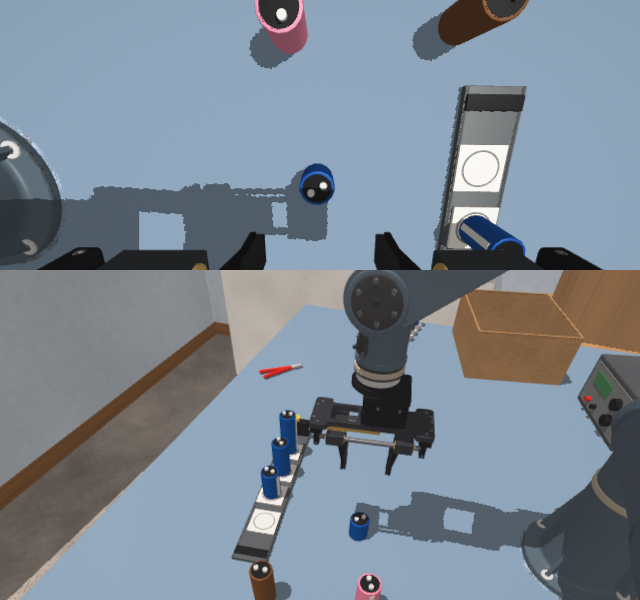

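Three cans now stand on plates 1 to 3. In the wrist view the 50 top is at (317,186) and plate 4 is at (480,168).

Run:
```python
from h import *
w=pickle.load(open("w5.pkl","rb"))
for k,u,v,z in(("50",317,186,.05),("p4",480,168.5,.015)):print(k,ray(w,u,v,z).round(4))
```

```text
50 [0.4328 0.0852]
p4 [0.6275 0.1275]
```

Request:
step_arm([
  [0.6,0,0,-0.1,0],
  [0.6,0,0,-0.2,0],
  [0.6,0,0,-0.3,0],
  [0.6,0,0,-0.4,0],
  [0.6,0,0,-0.5,0],
  [0.6,0,0,-0.6,0],
  [0.6,0,0,-0.67,0],
  [0.6,0,0,-0.7,0],
  [0.6,0,0,-0.7,0],
  [0.6,0,0,-0.7,0],
  [-1,0,0,-0.7,0],
  [-1,0,0,-0.7,0],
  [-1,0,0,-0.7,0],
  [-1,0,0,-0.7,0],
  [-1,0,0,-0.7,0],
  [-1,0,0,-0.7,0],
  [-1,0,0,-0.7,0],
])

```text
time_s: 25.25
position: [0.4332, 0.0824, 0.0248]
tcp_rot: [[-0.151, 0.989, 0.0], [0.989, 0.151, -0.0], [-0.0, 0.0, -1.0]]
force: [-0.7, 0.3, 5.2]
opening: 0.45
grasp_force: 30.0
```

Request:
step_arm([
  [-1,0,0,0.05,0],
  [-1,0,0,0.12,0],
  [-1,0,0,0.2,0],
  [-1,0,0,0.28,0],
  [-1,0,0,0.36,0],
  [-1,0.04,0.03,0.36,0],
  [-1,0.1,0.08,0.36,0],
  [-1,0.18,0.13,0.36,0],
  [-1,0.27,0.17,0.36,0],
  [-1,0.37,0.18,0.36,0],
  [-1,0.47,0.18,0.36,0],
  [-1,0.57,0.18,0.36,0],
  [-1,0.66,0.18,0.36,0],
  [-1,0.73,0.18,0.36,0],
  [-1,0.77,0.18,0.36,0],
  [-1,0.776,0.18,0.36,0],
  [-1,0.776,0.18,0.36,0],
  [-1,0.776,0.18,0.36,0],
])

```text
time_s: 27.05
position: [0.6257, 0.1276, 0.114]
tcp_rot: [[-0.151, 0.989, -0.002], [0.989, 0.151, -0.0], [0.0, -0.002, -1.0]]
force: [-0.2, -0.8, -0.4]
opening: 0.458
grasp_force: 30.0
```

Request:
step_arm([
  [-1,0,0,-0.06,0],
  [-1,0,0,-0.14,0],
  [-1,0,0,-0.2,0],
  [-1,0,0,-0.24,0],
  [-1,0,0,-0.27,0],
  [-1,0,0,-0.285,0],
  [-1,0,0,-0.294,0],
  [-1,0,0,-0.296,0],
  [-1,0,0,-0.299,0],
  [-1,0,0,-0.3,0],
  [-1,0,0,-0.3,0],
])

```text
time_s: 28.15
position: [0.6273, 0.1274, 0.0399]
tcp_rot: [[-0.151, 0.989, 0.001], [0.989, 0.151, 0.0], [-0.0, 0.001, -1.0]]
force: [-0.1, -0.6, -0.1]
opening: 0.451
grasp_force: 30.0
```

Request:
step_arm([
  [0,0,0,0,0],
  [0.3,0,0,0,0],
  [0.6,0,0,0,0],
  [0.6,0,0,0,0],
  [0.6,0,0,0,0],
  [0.6,0,0,0.05,0],
  [0.6,0,0,0.15,0],
  [0.6,0,0,0.25,0],
  [0.6,0,0,0.35,0],
  [0.6,0,0,0.45,0],
  [0.6,0,0,0.6,0],
  [0.6,-0.2,0,0.7,0],
  [0.6,-0.4,0,0.7,0],
  [0.6,-0.6,0,0.7,0],
  [0.6,-0.6,0,0.7,0],
  [0.6,-0.6,0,0.7,0],
  [0.6,-0.6,0,0.7,0],
])

```text
time_s: 29.85
position: [0.4792, 0.1274, 0.2157]
tcp_rot: [[-0.151, 0.989, 0.004], [0.989, 0.151, 0.0], [-0.001, 0.004, -1.0]]
force: [0.9, -0.2, 1.1]
opening: 0.802
grasp_force: 0.0
```

Run:
```python
from rig import *
from h import *
import cv2
d={n:capture(n) for n in("scene","side")};pickle.dump(d,open("c1.pkl","wb"))
a=d["scene"]["color"][140:280,250:490,::-1];b=d["side"]["color"][120:300,225:425,::-1]
a=cv2.resize(a,None,fx=2.5,fy=2.5);b=cv2.resize(b,(333,300));
o=np.zeros((350+250,600,3),np.uint8);a=a[:300];o[:a.shape[0]]=a;o[300:,:333]=b
cv2.imwrite("pics/end.png",o);s=read_state();print(s["position"],s["time_s"])
```

```text
[0.47950044 0.12731047 0.21513963] 29.95
```

View pics/end.png

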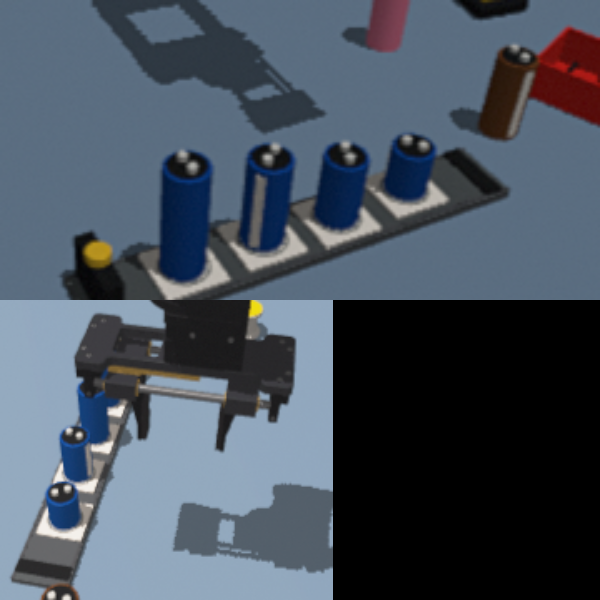

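In the final scene view all four stand upright, 110 to 50 counted from the stop, with tops at about (187,163), (270,157), (346,154) and (411,147) in the crop. I'll check those positions before handing in.

Run:
```python
from h import *
c=pickle.load(open("c1.pkl","rb"))["scene"]
P=dict(c110=(187,163,.125,.662,-.0997),c90=(270,157,.105,.650,-.023),c70=(346,154,.085,.643,.0512),c50=(411,147,.065,.627,.128))
for k,(u,v,z,x,y) in P.items():print(k,(ray(c,u/2.5-.3+250,v/2.5-.3+140,z)-[x,y]).round(4))
```

```text
c110 [-0.0032  0.0003]
c90 [-0.0018 -0.0006]
c70 [-0.0023  0.0004]
c50 [-0.0003 -0.002 ]
```

```bash
python3 -c "
from rig import *
print(hand_in())"
```

```text
the job is handed in; nothing more can be done
None
```

I handed the job in at about 30 s of the 112 s allowed, with no verdict shown: the 110, 90, 70 and 50 mm capacitors stand upright in that order from the end stop, each about 4 mm or less from its plate's middle by the scene camera, none was knocked over, and the arm never went near the spool.

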